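Find the worn spring mount and flag it

ROBOT

A 7-joint arm with a two-finger parallel gripper is mounted at the origin on a cart in front of the work surface, level with it; the furniture and walls round the work are solid. World frame = base frame: x ahead of the robot, y to its left, z up, the work surface at z = 0. Lengths are in mm, angles in rad, forces in N, time in s.
With the tool pointing down it reaches from about 425 to 825 mm from the base axis. Payload 3.6 kg.
Tool frame: the origin (TCP) lies on the centre line of the jaws, within the pads' length; the fingertips stand 25 mm ahead of it and the grasp point (between the pads) lies 6 mm ahead of it; z points along the fingers, x is the direction in which the jaws open and shut, and the axes are right-handed (so a half turn about z gives the same grasp; the last joint's range is limited). The gripper opens to 85 mm and grips with 20 to 120 N. Pads are 22 mm wide; open, the fingers measure 114 mm over their backs; the gripper's body (76 mm by 85 mm) begins 54 mm behind the grasp point. The pads swing forward as they close: fully open they stand 13 mm farther back than shut.
Start: joints at [-1.369, 0.615, -0.013, 1.423, 0.008, 1.103, -0.04], TCP at [147.394, 633.038, 230.297] pointing down, gripper open.
Joint ranges: [-3.12, 3.12], [-0.3, 2.06], [-1.34, 1.32], [0.26, 2.42], [-1.36, 4.5], [0.01, 1.98], [-2.84, 2.84]. Speed limits (rad/s): [2.79, 2.79, 3.14, 3.14, 3.14, 3.14, 3.14].

INTERFACE

Orientations are given as a rotation vector (axis times angle).
In Python, from plant import arm, eyes gives the robot as it stands.
- The arm moves only by the shell command python3 -m jog 'ROWS'. ROWS is JSON, a list of rows, each a list of 5 numbers: the opening in per cent of the stroke, from 0 (shut) to 100 (fully open), then the shift along the tool's x, y, z in mm, then the turn about the tool's z in degrees. In form: [[grip, tx, ty, tz, turn], ...]. A call has 1 to 12 rows; each row shifts and turns the commanded pose from where the row before left it, along the tool's axes as they then stand; what a row does not reach is not made up. A row lasts 1/8 s, in which the tool goes at most 62.5 mm and 10.7 degrees, less where a joint would pass 70% of its speed; a pose out of reach is approached as far as the arm can. A call with a gripper value outside its range is refused whole. The fingers move at their own pace and stop on an object; the grip force is fixed at half the most. Time passes only in rows, so rows that do not move let the fingers close. It gives the time, the measured TCP pose, the force and the opening at its end, in the units of the state.
- arm.sense(): the state, without advancing time (a new reading comes with each control period).
- eyes.capture(name): name is "scene" or "side" or "wrist"; returns a dict with "img" (420x560x3 uint8, blue, green, red), "z_map" (420x560 float32, mm along the optical axis (not along the pixel's ray), 0 where there is no reading), "fx", "fy", "cx", "cy" (pixels), "origin" and "rotation" of the camera in the world; the wrist camera has in their place "mount" (4x4, takes a point from camera to tool coordinates, whose origin is the TCP and whose axes are the tool frame's). Camera axes: x right, y down, z forward; pixel columns grow to the right and rows downward; lengths in mm; the calibration is good to about 2 mm. The wrist camera is an equidistant fisheye: a pixel r from the principal point sees the ray r / f radians off the axis. A picture is of the moment at which its call begins: read the wrist's pose just before it.
- arm.hand_in(): hands the job in, once; it reports no verdict.
The state is a dict: "time_s": time; "joint_positions": joint angles; "joint_velocities": joint speeds; "joint_torque": joint torques, N m; "eef_pos": TCP position; "ee_rot": TCP orientation; "wrist_force": force on the tool from outside, world axes, zero at the start; "torque": the same for the moment, N m; "finger_gap": finger opening in mm.
Only numpy, scipy, OpenCV 4.12 (cv2) and the standard library are available. Lean on these libraries where they do the work, as an engineer would, in place of code of your own. Each camera call takes 0.05 s, during which the arm holds its last target. There are 200 camera calls.

TASK

Three vibration mounts stand in the check rail and one has a worn, softer spring: press each black pad well down with the fingertips, from the left of the row to the right, and let it come back. Then push the red flag behind the softest mount down flat to mark it for replacement, and leave the other two flags up. Only press and push: do not pick any mount up or out of its nest, and leave everything else on the bench alone.

Things in the scene. Friction and masses are not known exactly. Their poses are not given: they have to be found in the camera images.
- rail: Check rail fixed to the bench: aluminium bar 204 mm long (its y), 24 mm high; 12 mm high fork fingers form three nests 52 mm wide, 64 mm apart. Origin on the bench (z = 0) at the middle nest's centre; x from nests to flags (away from the robot), y left along the row. Near by: the microscope boom's end (x 0.53-0.58, y > -0.10, 0.16-0.28 m up) and a wall at y = -0.43.
- seat_left: Grey disc 52 mm across, 4 mm high: seat of the left-hand (+y of the rail) nest; origin at the centre of its underside (z = 0). A loose spring mount stands centred on it within 2 mm: steel flange 50 mm across, cup, coil spring and a round black pad 36 mm across, top 60 mm above the bench at rest. The weak mount weighs 0.34 kg, the two sound ones 0.42 kg; all look alike.
- flat_left (a point): Fixed point 32 mm above the bench, 64 mm behind the centre of the left nest: the middle of the left flag's upper face when it lies flat. The flag is smooth: push its free edge down, best down and away along its arc. Pads: travel 12 mm, preloaded by 2 mm, so force = stiffness x (depth + 2 mm), with 0.5 N/mm for the weak mount and 1.2 to 1.35 N/mm for the sound ones; they spring back.
- tag_left (a joint): Red flag of the left nest (rad): plate 42 wide, 48 long, with an 8 mm rolled free edge, hinged at its foot 40 mm behind the nest's centre, 30 mm up. At 0 (it starts at 0 to 0.1) it leans 0.7 rad back from vertical, free edge 68 mm up, 69 mm behind the nest; at 0.87 it lies flat, pointing away from the robot. Friction holds it where it is left; about 2 N on the edge moves it.
- seat_middle: Grey disc 52 mm across, 4 mm high: seat of the middle nest; origin at the centre of its underside (z = 0). A loose spring mount stands centred on it within 2 mm: steel flange 50 mm across, cup, coil spring and a round black pad 36 mm across, top 60 mm above the bench at rest. The weak mount weighs 0.34 kg, the two sound ones 0.42 kg; all look alike.
- flat_middle (a point): Fixed point 32 mm above the bench, 64 mm behind the centre of the middle nest: the middle of the middle flag's upper face when it lies flat. The flag is smooth: push its free edge down, best down and away along its arc. Pads: travel 12 mm, preloaded by 2 mm, so force = stiffness x (depth + 2 mm), with 0.5 N/mm for the weak mount and 1.2 to 1.35 N/mm for the sound ones; they spring back.
- tag_middle (a joint): Red flag of the middle nest (rad): plate 42 wide, 48 long, with an 8 mm rolled free edge, hinged at its foot 40 mm behind the nest's centre, 30 mm up. At 0 (it starts at 0 to 0.1) it leans 0.7 rad back from vertical, free edge 68 mm up, 69 mm behind the nest; at 0.87 it lies flat, pointing away from the robot. Friction holds it where it is left; about 2 N on the edge moves it.
- seat_right: Grey disc 52 mm across, 4 mm high: seat of the right-hand (-y of the rail) nest; origin at the centre of its underside (z = 0). A loose spring mount stands centred on it within 2 mm: steel flange 50 mm across, cup, coil spring and a round black pad 36 mm across, top 60 mm above the bench at rest. The weak mount weighs 0.34 kg, the two sound ones 0.42 kg; all look alike.
- flat_right (a point): Fixed point 32 mm above the bench, 64 mm behind the centre of the right nest: the middle of the right flag's upper face when it lies flat. The flag is smooth: push its free edge down, best down and away along its arc. Pads: travel 12 mm, preloaded by 2 mm, so force = stiffness x (depth + 2 mm), with 0.5 N/mm for the weak mount and 1.2 to 1.35 N/mm for the sound ones; they spring back.
- tag_right (a joint): Red flag of the right nest (rad): plate 42 wide, 48 long, with an 8 mm rolled free edge, hinged at its foot 40 mm behind the nest's centre, 30 mm up. At 0 (it starts at 0 to 0.1) it leans 0.7 rad back from vertical, free edge 68 mm up, 69 mm behind the nest; at 0.87 it lies flat, pointing away from the robot. Friction holds it where it is left; about 2 N on the edge moves it.
- marker: Black and white marker, 132 mm long, lying; a bystander. Origin at the centre of its underside.
- side_cutter: Side cutter with red handles, 125 mm long, lying; a bystander. Origin at the centre of its underside.
- parts_dish: Steel dish of screws, 67 mm across, 16 mm high; a bystander. Origin at the centre of its underside.
- tape_roll: Roll of amber tape, 66 mm across, 13 mm high; a bystander. Origin at the centre of its underside.
- reel: Small reel of solder with blue flanges, 52 mm across, 18 mm high; a bystander. Origin at the centre of its underside.
- foot: Black rubber end cap, 27 mm across, 13 mm high; a bystander. Origin at the centre of its underside.

How it is judged (in metres and radians):
On the way, in this order (a step that is already met when the one before it is completed fails the run):
1. the left pad is pressed: its seat bears more than 6 N, the mount's own weight (3.3 or 4.1 N) included (contact force between seat_left and anything else above 6 N), for 0.1 s.
2. the middle pad is pressed: its seat bears more than 6 N, the mount's own weight (3.3 or 4.1 N) included (contact force between seat_middle and anything else above 6 N), for 0.1 s.
3. the right pad is pressed: its seat bears more than 6 N, the mount's own weight (3.3 or 4.1 N) included (contact force between seat_right and anything else above 6 N), for 0.1 s.
4. the flag behind the softest mount lies flat and the others are up (the weak mount, 3.3 N, is known by the load on its seat) (((contact force between seat_left and anything else between 2.5 and 3.73 N and value of joint tag_left above 0.77 rad and value of joint each of tag_middle, tag_right below 0.35 rad) or (contact force between seat_middle and anything else between 2.5 and 3.73 N and value of joint tag_middle above 0.77 rad and value of joint each of tag_left, tag_right below 0.35 rad) or (contact force between seat_right and anything else between 2.5 and 3.73 N and value of joint tag_right above 0.77 rad and value of joint each of tag_left, tag_middle below 0.35 rad))), for 0.2 s.
At the end, for the whole second after the job is handed in: The flag behind the softest mount lies flat (beyond 0.77 of its 0.87 rad), the other two flags are up (below 0.35 rad), and all three mounts stand in their nests, unpressed (each seat bears its mount's weight and no more) (((contact force between seat_left and anything else between 2.5 and 3.73 N and value of joint tag_left above 0.77 rad and value of joint each of tag_middle, tag_right below 0.35 rad) or (contact force between seat_middle and anything else between 2.5 and 3.73 N and value of joint tag_middle above 0.77 rad and value of joint each of tag_left, tag_right below 0.35 rad) or (contact force between seat_right and anything else between 2.5 and 3.73 N and value of joint tag_right above 0.77 rad and value of joint each of tag_left, tag_middle below 0.35 rad)) and contact force between seat_left and anything else between 2.5 and 4.8 N and contact force between seat_middle and anything else between 2.5 and 4.8 N and contact force between seat_right and anything else between 2.5 and 4.8 N); the robot touches nothing.
It fails at once if a mount is lifted out of its nest ((contact force between seat_left and anything else below 0.3 N and height (world z) of the grasp point above 0.11 m) or (contact force between seat_middle and anything else below 0.3 N and height (world z) of the grasp point above 0.11 m) or (contact force between seat_right and anything else below 0.3 N and height (world z) of the grasp point above 0.11 m)).
It fails at once if something else on the bench is displaced by more than 30 mm (distance of any of marker, side_cutter, parts_dish, tape_roll, reel, foot from where it was at the start of the episode above 0.03 m).
It also fails if it takes over 45 s, if anything falls off the work surface, if the arm or the gripper's body presses on something with over 40 N, if the wrist force passes 120 N, or if a joint passes its speed limit or range.

## Working session

There is one attempt and no reset: what is moved stays moved. The work goes in short steps, Python scripts to look and compute and a shell command to move; the robot and the scene stay as the last step left them, time stands still between calls to the robot, and variables do not carry over. Pictures are saved under pics/ and viewed, about 8 in all and at most 12, crops included, and the job is handed in when it is done.

```bash
mkdir -p pics; ls
python3 - <<'E'
from plant import arm, eyes
import cv2
s=arm.sense();print({k:s[k] for k in s if 'joint' not in k})
for n in("scene","side"):
    c=eyes.capture(n);cv2.imwrite(f"pics/{n}0.png",c["img"]);print(n,c["fx"],c["cx"],c["cy"],c["origin"],c["rotation"])
E
```

```text
pics
{'time_s': 0.0, 'eef_pos': array([147.21697087, 632.29587368, 229.10939623]), 'ee_rot': array([ 2.45912774,  1.95240314, -0.00327193]), 'wrist_force': array([0.56355257, 0.47963051, 0.41287377]), 'torque': array([ 0.02485219,  0.01975722, -0.01310203]), 'finger_gap': 85.44947275834393}
scene 508.5533257393327 282.68777967468907 215.81237495968725 [-393.09036743 -314.71166064  825.70954986] [-1.89429184  1.37300271 -0.65433355]
side 472.6753602112222 292.13487081457635 211.2975044893376 [351.89484743 962.9601216  454.51207201] [-0.26173414  2.53059574 -1.7019762 ]
```

View pics/scene0.png

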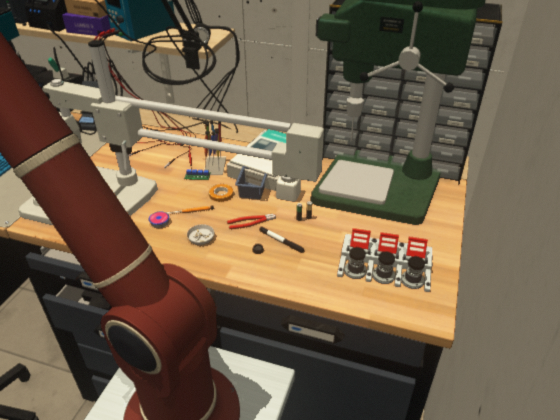

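View pics/side0.png

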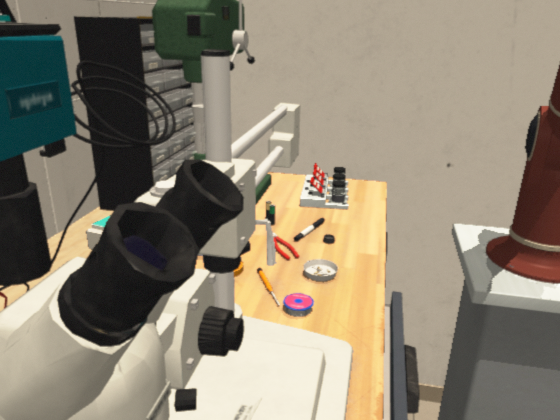

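The scene view shows the rail at about (387,258), with pads near (357,255), (387,260) and (416,265) and three red flags standing behind them. The side view shows the rail at (327,185). I'll measure the pads and flags next.

```bash
cat > h.py <<'E'
import numpy as np, cv2
from scipy.spatial.transform import Rotation as R
from plant import arm, eyes
def rot(r):
    r=np.asarray(r,float); return r if r.shape==(3,3) else R.from_rotvec(r).as_matrix()
def onplane(c,uv,z):
    d=rot(c["rotation"])@np.array([(uv[0]-c["cx"])/c["fx"],(uv[1]-c["cy"])/c["fy"],1]); o=np.array(c["origin"])
    return o+d*(z-o[2])/d[2]
def cloud(c):
    v,u=np.mgrid[:420,:560]; z=c["z_map"]
    p=np.dstack([(u-c["cx"])/c["fx"]*z,(v-c["cy"])/c["fy"]*z,z])
    return p@rot(c["rotation"]).T+np.array(c["origin"])
E
python3 - <<'E'
from h import *
c=eyes.capture("scene");P=cloud(c);im=c["img"].astype(int)
roi=np.zeros((420,560),bool);roi[220:300,330:445]=1
b,g,r=im[...,0],im[...,1],im[...,2]
for name,m,h in(("red",(r>130)&(g<70)&(b<70),None),("pad",(im.max(2)<60)&(abs(P[...,2]-60)<6),60)):
    n,l,s,ce=cv2.connectedComponentsWithStats((m&roi).astype(np.uint8))
    for i in range(1,n):
        if s[i,4]>25:
            q=P[(l==i)]; print(name,s[i],ce[i].round(1),"depth med",np.median(q,0).round(1),"zmax",np.percentile(q,[2,98],axis=0).round(0).tolist(), "ray60",onplane(c,ce[i],60).round(1))
cv2.imwrite("pics/crop.png",cv2.resize(c["img"][220:300,330:445],None,fx=6,fy=6,interpolation=cv2.INTER_CUBIC))
E
```

```text
red [351 229  19  20 179] [360.4 239.3] depth med [ 491.7 -212.4   42.8] zmax [[481.0, -230.0, 33.0], [511.0, -191.0, 64.0]] ray60 [ 479.6 -213.5   60. ]
red [379 233  19  20 187] [388.1 243.1] depth med [ 499.4 -274.9   47.4] zmax [[485.0, -294.0, 33.0], [512.0, -255.0, 67.0]] ray60 [ 486.3 -275.2   60. ]
red [407 238  20  20 200] [416.7 247.8] depth med [ 503.1 -338.1   45.8] zmax [[491.0, -357.0, 34.0], [520.0, -318.0, 65.0]] ray60 [ 490.5 -338.    60. ]
pad [350 248  15  11 124] [357.1 253. ] depth med [ 433.2 -215.5   58.8] zmax [[421.0, -230.0, 55.0], [450.0, -201.0, 62.0]] ray60 [ 432.6 -215.6   60. ]
pad [379 252  15  12 129] [386.2 257.6] depth med [ 439.  -278.6   58.5] zmax [[426.0, -293.0, 54.0], [456.0, -264.0, 61.0]] ray60 [ 437.9 -278.6   60. ]
pad [408 257  17  12 140] [416.2 262.4] depth med [ 444.7 -342.3   58.2] zmax [[432.0, -357.0, 55.0], [460.0, -327.0, 61.0]] ray60 [ 443.2 -342.3   60. ]
```

View pics/crop.png

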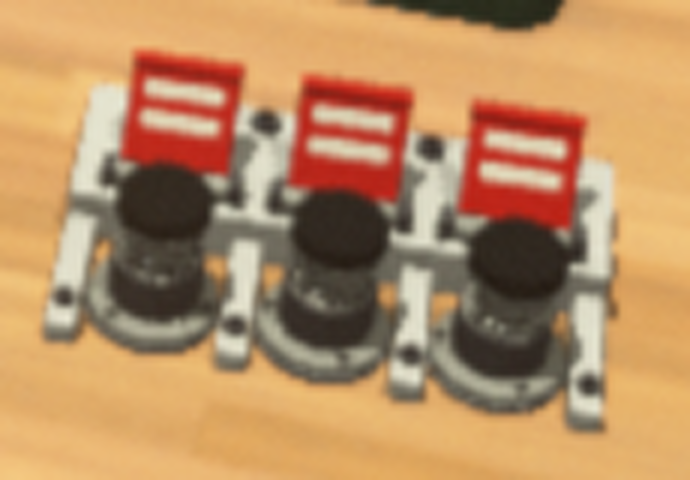

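Pad rays onto z=60 agree with the depth map (58–59 mm), the pitch is 63–64 mm, and the rail yaw is about +4.8°. Pads lie near (435,-215.5), (440,-278.6) and (445,-342). I'll shut the gripper and turn the tool so its x lies along rail x, then go round at r≈450, clear of the boom.

```bash
python3 -m jog '[[0,0,0,0,10.3],[0,0,0,0,10.3],[0,0,0,0,10.3],[0,0,0,0,10.3],[0,0,0,0,10.3],[0,0,0,0,10.3],[0,0,0,0,10.3]]'
python3 - <<'E'
from h import *
s=arm.sense();Rm=rot(s["ee_rot"]);print(s["eef_pos"],Rm.round(3).tolist(),s["finger_gap"],s["joint_positions"])
p=s["eef_pos"]
for w in((130,455,230),(400,240,230),(460,60,230),(450,-120,200),(435,-215.5,130)):
    print(w,(Rm.T@(np.array(w)-p)).round(1)); p=np.array(w)
E
```

```text
time_s: 1.02
eef_pos: [147.1, 632.8, 229.8]
ee_rot: [3.138, 0.122, -0.001]
wrist_force: [-0.5, 0.4, -0.1]
finger_gap: -0.2
[147.14065473 632.7751426  229.81024268] [[0.997, 0.078, -0.0], [0.078, -0.997, -0.001], [-0.001, 0.001, -1.0]] -0.17201453728821148 [-1.55801423  0.63199839  0.32536345  1.43121941 -0.21216722  1.11398395
 -1.11943725]
(130, 455, 230) [-30.9 175.9  -0. ]
(400, 240, 230) [2.525e+02 2.354e+02 1.000e-01]
(460, 60, 230) [ 45.8 184.1   0.2]
(450, -120, 200) [-24.  178.6  30.2]
(435, -215.5, 130) [-22.3  94.   70.1]
```

```bash
python3 -m jog '[[0,-10,58,0,0],[0,-10,58,0,0],[0,-11,60,0,0],[0,42,39,0,0],[0,42,39,0,0],[0,42,39,0,0],[0,42,39,0,0],[0,42,39,0,0],[0,42,40,0,0]]'
python3 -m jog '[[0,11,46,0,0],[0,11,46,0,0],[0,12,46,0,0],[0,12,46,0,0],[0,-6,45,8,0],[0,-6,45,7,0],[0,-6,45,8,0],[0,-6,44,7,0],[0,-7,31,20,0],[0,-7,31,20,0],[0,-8,32,20,0],[0,0,0,0,0]]'
python3 - <<'E'
from h import *
s=arm.sense();print(s["eef_pos"],s["joint_positions"].round(2),s["wrist_force"])
c=eyes.capture("scene");cv2.imwrite("pics/s1.png",cv2.resize(c["img"][130:330,250:500],None,fx=3,fy=3))
w=eyes.capture("wrist");cv2.imwrite("pics/w1.png",w["img"])
E
```

```text
time_s: 2.15
eef_pos: [403.1, 240.9, 230.3]
ee_rot: [-3.138, -0.132, 0.0]
wrist_force: [0.0, 1.0, 0.2]
finger_gap: 0.0
time_s: 3.65
eef_pos: [438.2, -216.0, 139.1]
ee_rot: [3.139, 0.122, -0.005]
wrist_force: [0.1, 0.2, 0.2]
finger_gap: -0.1
[ 438.23081545 -215.97711337  139.14773036] [ 0.12  0.53  0.43  2.   -0.33  0.69  0.83] [0.08938726 0.17340982 0.23955852]
```

View pics/s1.png

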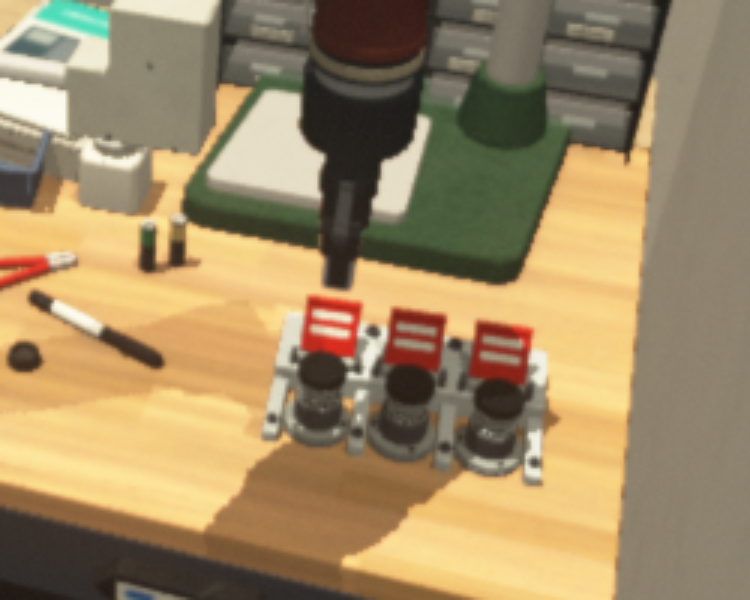

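View pics/w1.png

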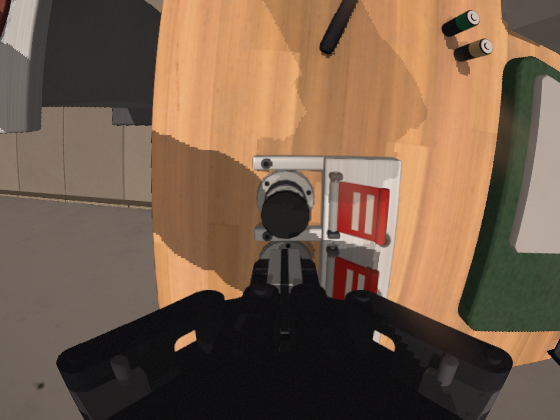

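The scene crop shows the shut fingertips above the left nest. The wrist view has the left pad at (285,213), the tips at about (285,265) and the flags on the right. I'll check the pad position from the wrist camera.

Run:
```python
from h import *
s=arm.sense();w=eyes.capture("wrist");im=w["img"].astype(int)
Rt=rot(s["ee_rot"]);p=s["eef_pos"];M=np.array(w["mount"])
def ray(u,v,z):
    x,y=(u-w["cx"])/w["fx"],(v-w["cy"])/w["fy"];t=np.hypot(x,y)
    d=np.array([x/t*np.sin(t),y/t*np.sin(t),np.cos(t)])
    d=Rt@M[:3,:3]@d;o=p+Rt@M[:3,3];return o+d*(z-o[2])/d[2]
b,g,r=im[...,0],im[...,1],im[...,2]
red=((r>110)&(g<60)&(b<60)).astype(np.uint8);red[:,:320]=0;red[:,410:]=0;red[:170]=0
n,l,st,ce=cv2.connectedComponentsWithStats(red)
for i in range(1,n):
    if st[i,4]>80:
        x,y,W,H=st[i,:4];print("red",st[i],"edge top-l/bot-r z66",ray(x+W,y+5,66).round(1),ray(x+W,y+H-5,66).round(1))
# pad: dark blob
d=((im.max(2)<62)).astype(np.uint8);d[:185]=0;d[240:]=0;d[:,:245]=0;d[:,:][:,325:]=0
d=cv2.morphologyEx(d,cv2.MORPH_OPEN,np.ones((7,7)))
cs=cv2.findContours(d,0,1)[0]
for k in cs:
    if cv2.contourArea(k)>300:
        pts=k[:,0];wp=np.array([ray(*q,60)[:2] for q in pts]);(cx,cy),rr=cv2.minEnclosingCircle(wp.astype(np.float32));print("pad",cv2.boundingRect(k),cx,cy,rr)
print(p, ray(285,213,60))
# finger tip in camera: tip at tool (0,0,25)
```

```text
red [ 336  184   52   62 1431] edge top-l/bot-r z66 [ 511.2 -183.9   66. ] [ 518.1 -223.1   66. ]
pad (260, 192, 48, 48) 438.7956848144531 -214.69638061523438 21.030057907104492
[ 440.1166291  -213.00280407  140.15817583] [ 439.79107174 -209.47594293   60.        ]
```

```bash
python3 -m jog '[[0,-2,0,15,0],[0,0,0,15,0],[0,0,0,10,0],[0,0,0,5,0],[0,0,0,0,0],[0,0,0,0,0]]'
for i in 1; do python3 -m jog '[[0,0,0,4,0],[0,0,0,3,0],[0,0,0,3,0],[0,0,0,0,0],[0,0,0,0,0]]'; done
```

```text
time_s: 4.55
eef_pos: [438.4, -213.8, 95.6]
ee_rot: [3.138, 0.131, 0.001]
wrist_force: [0.4, 1.2, 0.0]
finger_gap: -0.7
time_s: 5.18
eef_pos: [438.1, -213.7, 85.3]
ee_rot: [3.139, 0.131, -0.0]
wrist_force: [-0.6, 0.9, 0.1]
finger_gap: 0.2
```

Tips at about z=60 with no force yet. I'll go deeper.

```bash
python3 -m jog '[[0,0,0,2,0],[0,0,0,2,0],[0,0,0,0,0],[0,0,0,0,0]]'
python3 -m jog '[[0,0,0,2,0],[0,0,0,2,0],[0,0,0,0,0],[0,0,0,0,0]]'
python3 -m jog '[[0,0,0,1,0],[0,0,0,0,0],[0,0,0,0,0]]'
```

```text
time_s: 5.68
eef_pos: [438.1, -213.6, 81.3]
ee_rot: [3.139, 0.131, -0.0]
wrist_force: [0.7, -0.1, -0.6]
finger_gap: 0.4
time_s: 6.18
eef_pos: [438.1, -213.6, 77.3]
ee_rot: [3.139, 0.131, -0.0]
wrist_force: [-0.1, 0.5, -0.3]
finger_gap: -0.1
time_s: 6.55
eef_pos: [438.2, -213.6, 76.3]
ee_rot: [3.139, 0.131, -0.0]
wrist_force: [0.2, -0.1, 0.6]
finger_gap: 0.3
```

Tips should be at z=51, but there is no force. I'll look.

Run:
```python
from h import *
s=arm.sense();print(s["eef_pos"],s["wrist_force"],s["joint_positions"].round(2))
c=eyes.capture("scene");w=eyes.capture("side")
a=cv2.resize(c["img"][205:305,330:450],(480,400),interpolation=2);b=cv2.resize(w["img"][130:220,280:375],(422,400),interpolation=2)
cv2.imwrite("pics/s2.png",cv2.resize(np.hstack([a,b]),(800,354)))
P=cloud(c);m=np.zeros((420,560),bool);m[150:300,330:450]=1
m&=(P[...,2]<140)&(P[...,2]>45)&(c["img"].max(2)<60)
for z in range(45,140,8):
    q=P[m&(abs(P[...,2]-z-4)<4)&(P[...,1]>-245)];
    if len(q):print(z,len(q),np.percentile(q[:,:2],[5,50,95],axis=0).round(0).tolist())
```

```text
[ 438.16637202 -213.63767431   76.32638451] [ 0.19348599 -0.09871417  0.62485771] [ 0.17  0.62  0.35  2.05 -0.41  0.53  0.9 ]
45 13 [[422.0, -227.0], [424.0, -218.0], [429.0, -206.0]]
53 125 [[422.0, -229.0], [434.0, -216.0], [449.0, -202.0]]
61 23 [[433.0, -239.0], [867.0, -221.0], [875.0, -206.0]]
77 2 [[426.0, -218.0], [427.0, -217.0], [429.0, -215.0]]
85 17 [[423.0, -222.0], [425.0, -216.0], [428.0, -212.0]]
93 17 [[423.0, -222.0], [425.0, -218.0], [428.0, -212.0]]
101 15 [[423.0, -221.0], [425.0, -215.0], [427.0, -211.0]]
117 5 [[408.0, -222.0], [410.0, -217.0], [413.0, -210.0]]
125 8 [[404.0, -227.0], [405.0, -217.0], [406.0, -211.0]]
133 4 [[395.0, -228.0], [397.0, -222.0], [400.0, -211.0]]
```

View pics/s2.png

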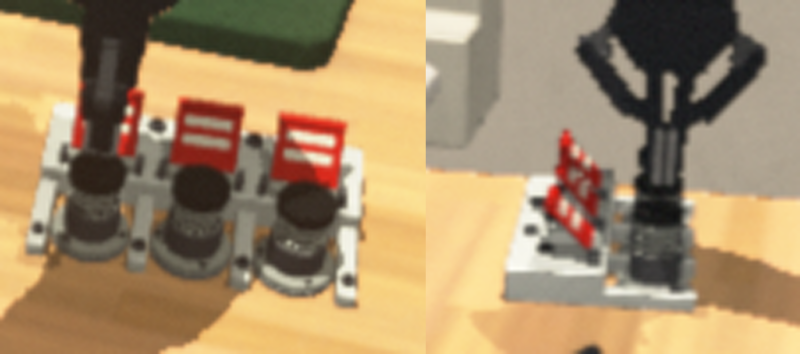

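Run:
```python
from h import *
c=eyes.capture("scene");P=cloud(c)
for v in range(228,262,2): print(v,P[v,358].round(0),c["img"][v,358])
c=eyes.capture("side");P=cloud(c)
m=np.zeros((420,560),bool);m[130:220,280:375]=1
q=P[m&(abs(P[...,0]-435)<25)&(abs(P[...,1]+205)<25)]
h,e=np.histogram(q[:,2],bins=range(0,160,8));print(h)
for z in range(24,110,6):
    r=q[abs(q[:,2]-z-3)<3]
    if len(r):print(z,len(r),r.min(0).round(0),r.max(0).round(0))
```

```text
228 [ 387. -217.  169.] [64 70 77]
230 [ 379. -218.  171.] [63 70 77]
232 [ 377. -219.  167.] [59 67 74]
234 [ 378. -219.  161.] [45 53 61]
236 [ 391. -218.  145.] [31 38 49]
238 [ 410. -216.  124.] [28 36 47]
240 [ 424. -215.  105.] [28 36 45]
242 [ 424. -216.  100.] [28 37 48]
244 [ 430. -215.   89.] [29 37 47]
246 [ 426. -217.   87.] [28 36 47]
248 [ 450. -214.   60.] [41 51 60]
250 [ 447. -215.   56.] [25 33 46]
252 [ 440. -216.   57.] [22 31 44]
254 [ 433. -218.   58.] [27 37 48]
256 [ 425. -219.   59.] [23 33 44]
258 [ 425. -220.   54.] [25 35 46]
260 [ 419. -221.   53.] [50 63 70]
[20 62 40 54 28 17 36 59  0  3 20 30 32 33 34 55 60 28 36]
24 39 [ 420. -224.   24.] [ 454. -192.   30.]
30 30 [ 423. -226.   30.] [ 454. -198.   36.]
36 19 [ 426. -214.   36.] [ 450. -199.   42.]
42 11 [ 424. -207.   43.] [ 450. -194.   48.]
48 27 [ 422. -211.   48.] [ 453. -193.   54.]
54 55 [ 422. -229.   54.] [ 454. -191.   60.]
60 13 [ 423. -219.   60.] [ 452. -194.   61.]
78 13 [ 429. -211.   80.] [ 447. -198.   84.]
84 20 [ 424. -210.   84.] [ 450. -200.   90.]
90 20 [ 425. -209.   90.] [ 448. -199.   96.]
96 27 [ 425. -211.   96.] [ 448. -199.  102.]
102 25 [ 423. -214.  102.] [ 449. -200.  108.]
108 23 [ 423. -211.  109.] [ 449. -199.  114.]
```

Both cameras put the tips at z≈80, about 29 mm above what TCP + 25 mm predicts. In xy they are over the pad to within about 3 mm, and the pad is still at 60. I'll trust the images and go on down, watching the force.

```bash
python3 -m jog '[[0,0,0,5,0],[0,0,0,5,0],[0,0,0,4,0],[0,0,0,0,0],[0,0,0,0,0]]'
python3 -m jog '[[0,0,0,2,0],[0,0,0,0,0],[0,0,0,0,0]]'
python3 -m jog '[[0,0,0,2,0],[0,0,0,0,0],[0,0,0,0,0]]'
python3 -m jog '[[0,0,0,2,0],[0,0,0,0,0],[0,0,0,0,0]]'
```

```text
time_s: 7.38
eef_pos: [438.2, -213.7, 62.3]
ee_rot: [3.139, 0.131, -0.0]
wrist_force: [-0.1, 0.3, -0.1]
finger_gap: -0.3
time_s: 7.75
eef_pos: [438.2, -213.6, 60.4]
ee_rot: [3.139, 0.131, 0.0]
wrist_force: [-0.4, -0.3, -1.2]
finger_gap: -0.0
time_s: 8.12
eef_pos: [438.3, -213.7, 58.5]
ee_rot: [3.139, 0.131, 0.001]
wrist_force: [-0.1, -0.3, 2.8]
finger_gap: -0.3
time_s: 8.5
eef_pos: [438.3, -213.8, 56.6]
ee_rot: [3.139, 0.131, 0.001]
wrist_force: [0.3, 0.4, 4.6]
finger_gap: 0.1
```

Contact came at TCP z≈59.5. Continuing in 2 mm steps.

```bash
python3 -m jog '[[0,0,0,2,0],[0,0,0,0,0],[0,0,0,0,0]]'
python3 -m jog '[[0,0,0,2,0],[0,0,0,0,0],[0,0,0,0,0]]'
python3 -m jog '[[0,0,0,2,0],[0,0,0,0,0],[0,0,0,0,0]]'
```

```text
time_s: 8.88
eef_pos: [438.4, -213.8, 54.8]
ee_rot: [3.139, 0.131, 0.001]
wrist_force: [-1.2, 0.3, 7.3]
finger_gap: 0.2
time_s: 9.25
eef_pos: [438.4, -213.8, 53.0]
ee_rot: [3.139, 0.131, 0.001]
wrist_force: [-0.6, 0.8, 8.4]
finger_gap: -0.3
time_s: 9.62
eef_pos: [438.3, -213.8, 51.3]
ee_rot: [-3.139, -0.131, -0.002]
wrist_force: [-1.2, 0.5, 11.6]
finger_gap: -0.2
```

The slope is about 1.2 N/mm over 7.7 mm of depth, so the left mount is sound. Now the middle pad.

```bash
python3 -m jog '[[0,0,0,-6,0],[0,0,0,-8,0],[0,0,0,-10,0],[0,-1,16,0,0],[0,-1,24,0,0],[0,0,24,0,0],[0,0,0,10,0],[0,0,0,5,0],[0,0,0,0,0],[0,0,0,0,0]]'
python3 -m jog '[[0,0,0,3,0],[0,0,0,0,0],[0,0,0,0,0]]'
python3 -m jog '[[0,0,0,2,0],[0,0,0,0,0],[0,0,0,0,0]]'
python3 -m jog '[[0,0,0,2,0],[0,0,0,0,0],[0,0,0,0,0]]'
python3 -m jog '[[0,0,0,2,0],[0,0,0,0,0],[0,0,0,0,0]]'
```

```text
time_s: 10.88
eef_pos: [441.2, -276.7, 59.2]
ee_rot: [-3.138, -0.132, 0.001]
wrist_force: [-0.3, 0.2, 0.1]
finger_gap: -0.1
time_s: 11.25
eef_pos: [441.5, -276.8, 56.7]
ee_rot: [-3.138, -0.132, 0.0]
wrist_force: [-2.1, 0.6, 5.3]
finger_gap: -0.2
time_s: 11.62
eef_pos: [441.6, -276.7, 55.0]
ee_rot: [-3.137, -0.132, -0.0]
wrist_force: [-1.8, 1.6, 8.3]
finger_gap: 0.1
time_s: 12.0
eef_pos: [441.6, -276.8, 53.3]
ee_rot: [-3.137, -0.132, -0.001]
wrist_force: [-1.7, 2.1, 10.6]
finger_gap: -0.2
time_s: 12.38
eef_pos: [441.6, -276.7, 51.6]
ee_rot: [-3.137, -0.132, -0.001]
wrist_force: [-2.6, 2.5, 12.5]
finger_gap: -0.3
```

The middle mount reads about 1.3 N/mm, so it is sound. Now the right pad.

```bash
python3 -m jog '[[0,0,0,-6,0],[0,0,0,-8,0],[0,0,0,-10,0],[0,-1,17,0,0],[0,0,24,0,0],[0,0,24,0,0],[0,0,0,10,0],[0,0,0,5,0],[0,0,0,0,0],[0,0,0,0,0]]'
python3 -m jog '[[0,0,0,3,0],[0,0,0,0,0],[0,0,0,0,0]]'
python3 -m jog '[[0,0,0,2,0],[0,0,0,0,0],[0,0,0,0,0]]'
python3 -m jog '[[0,0,0,2,0],[0,0,0,0,0],[0,0,0,0,0]]'
python3 -m jog '[[0,0,0,2,0],[0,0,0,0,0],[0,0,0,0,0]]'
```

```text
time_s: 13.62
eef_pos: [445.9, -341.3, 59.2]
ee_rot: [-3.138, -0.133, 0.001]
wrist_force: [-0.4, 0.1, -0.5]
finger_gap: -0.0
time_s: 14.0
eef_pos: [446.2, -341.8, 56.4]
ee_rot: [-3.138, -0.132, -0.0]
wrist_force: [-0.2, 0.9, 2.6]
finger_gap: 0.1
time_s: 14.38
eef_pos: [446.2, -341.9, 54.4]
ee_rot: [-3.138, -0.132, -0.0]
wrist_force: [0.4, 2.7, 3.6]
finger_gap: 0.4
time_s: 14.75
eef_pos: [446.2, -342.1, 52.4]
ee_rot: [-3.138, -0.132, -0.0]
wrist_force: [0.3, 3.3, 4.4]
finger_gap: -0.3
time_s: 15.12
eef_pos: [446.2, -342.1, 50.4]
ee_rot: [-3.138, -0.132, -0.0]
wrist_force: [0.9, 4.3, 4.5]
finger_gap: 0.0
```

The right mount reads only about 0.5 N/mm, so it is the weak one. Its seat load is about 7.8 N, above the 6 N needed. I'll lift, move over the right flag's edge and check.

```bash
python3 -m jog '[[0,0,0,-6,0],[0,0,0,-10,0],[0,0,0,-15,0],[0,0,0,-9,0],[0,24,0,0,0],[0,28,0,0,0],[0,20,0,0,0],[0,0,0,0,0],[0,0,0,0,0]]'
python3 - <<'E'
from h import *
c=eyes.capture("scene");w=eyes.capture("side")
a=cv2.resize(c["img"][205:305,330:450],(480,400),interpolation=2);b=cv2.resize(w["img"][130:220,280:375],(422,400),interpolation=2)
cv2.imwrite("pics/s3.png",cv2.resize(np.hstack([a,b]),(800,354)))
P=cloud(c);m=np.zeros((420,560),bool);m[205:300,330:450]=1
im=c["img"].astype(int);red=m&(im[...,2]>90)&(im[...,1]<70)&(im[...,0]<70)
for y in(-212,-275,-338):
    q=P[red&(abs(P[...,1]-y)<26)];print(y,len(q),np.percentile(q,[3,97],axis=0).round(0).tolist())
q=P[m&(im.max(2)<75)&(P[...,2]>66)&(P[...,2]<115)&(P[...,0]<560)]
print(np.percentile(q,[1,50,99],axis=0).round(0).tolist())
E
```

```text
time_s: 16.25
eef_pos: [516.2, -337.0, 90.4]
ee_rot: [3.139, 0.129, -0.002]
wrist_force: [-0.9, -0.5, 0.2]
finger_gap: -0.3
-212 173 [[453.0, -229.0, 34.0], [510.0, -192.0, 63.0]]
-275 176 [[484.0, -294.0, 34.0], [513.0, -256.0, 66.0]]
-338 232 [[491.0, -357.0, 33.0], [519.0, -319.0, 64.0]]
[[498.0, -347.0, 97.0], [503.0, -339.0, 106.0], [513.0, -332.0, 114.0]]
```

View pics/s3.png

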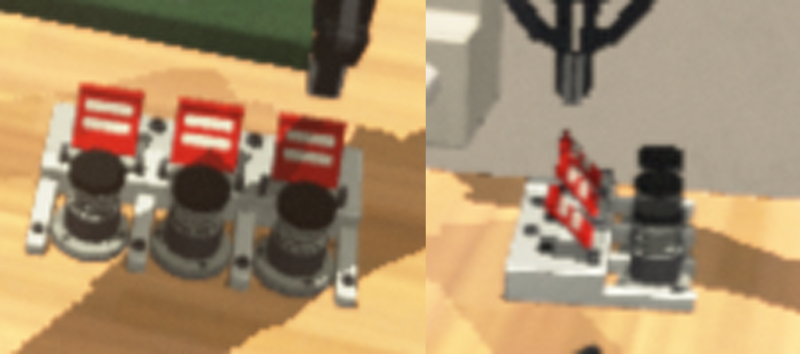

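The tips are over the right flag's free edge, all flags are up and the pads have sprung back. I'll push down and away along the arc.

```bash
python3 -m jog '[[0,3,0,9,0],[0,1,0,9,0],[0,3,0,4,0],[0,3,0,5,0],[0,2,0,5,0],[0,2,0,5,0],[0,2,0,5,0],[0,2,0,4,0],[0,0,0,0,0],[0,0,0,0,0]]'
python3 -m jog '[[0,1,0,4,0],[0,0,0,2,0],[0,0,0,0,0],[0,0,0,0,0]]'
```

```text
time_s: 17.6
eef_pos: [535.0, -334.8, 44.0]
ee_rot: [-3.138, -0.131, 0.002]
wrist_force: [0.7, -0.3, 0.1]
finger_gap: 0.4
time_s: 18.1
eef_pos: [536.4, -334.7, 38.2]
ee_rot: [-3.139, -0.131, 0.001]
wrist_force: [-0.3, -0.2, -0.4]
finger_gap: 0.2
```

```bash
python3 -m jog '[[0,0,0,2,0],[0,0,0,0,0],[0,0,0,0,0]]'
python3 -m jog '[[0,0,0,2,0],[0,0,0,0,0],[0,0,0,0,0]]'
python3 - <<'E'
from h import *
c=eyes.capture("scene");w=eyes.capture("side")
a=cv2.resize(c["img"][205:305,330:450],(480,400),interpolation=2);b=cv2.resize(w["img"][130:220,280:375],(422,400),interpolation=2)
cv2.imwrite("pics/s4.png",cv2.resize(np.hstack([a,b]),(800,354)))
P=cloud(c);m=np.zeros((420,560),bool);m[205:300,330:450]=1
im=c["img"].astype(int);red=m&(im[...,2]>90)&(im[...,1]<70)&(im[...,0]<70)
for y in(-212,-275,-338):
    q=P[red&(abs(P[...,1]-y)<26)];print(y,len(q),np.percentile(q,[3,97],axis=0).round(0).tolist())
E
```

```text
time_s: 18.48
eef_pos: [536.4, -334.8, 36.2]
ee_rot: [-3.139, -0.131, 0.001]
wrist_force: [-0.6, -0.2, 0.5]
finger_gap: 0.0
time_s: 18.85
eef_pos: [536.5, -334.8, 34.2]
ee_rot: [-3.139, -0.131, 0.001]
wrist_force: [0.6, 0.2, -0.2]
finger_gap: -0.2
-212 168 [[453.0, -229.0, 34.0], [509.0, -192.0, 64.0]]
-275 214 [[486.0, -293.0, 33.0], [512.0, -255.0, 66.0]]
-338 150 [[495.0, -356.0, 29.0], [533.0, -317.0, 35.0]]
```

View pics/s4.png

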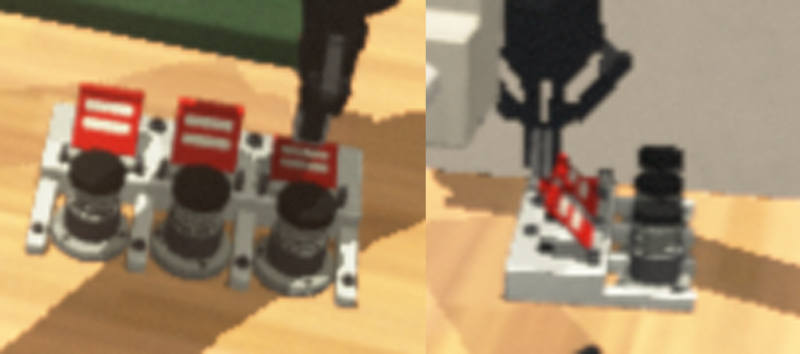

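The right flag now lies flat (z 29–35, x to 533) and the others are up. I'll go a little deeper to bottom it out, watching the force.

```bash
python3 -m jog '[[0,0,0,1,0],[0,0,0,0,0],[0,0,0,0,0]]'
python3 -m jog '[[0,0,0,1,0],[0,0,0,0,0],[0,0,0,0,0]]'
python3 -m jog '[[0,0,0,1,0],[0,0,0,0,0],[0,0,0,0,0]]'
```

```text
time_s: 19.32
eef_pos: [536.6, -334.9, 33.3]
ee_rot: [3.139, 0.131, -0.0]
wrist_force: [-0.1, -0.4, 1.0]
finger_gap: -0.1
time_s: 19.7
eef_pos: [536.7, -334.9, 32.8]
ee_rot: [3.139, 0.131, 0.0]
wrist_force: [-0.6, 1.0, 5.6]
finger_gap: 0.1
time_s: 20.08
eef_pos: [536.7, -335.0, 32.5]
ee_rot: [3.139, 0.131, 0.001]
wrist_force: [-1.7, 1.6, 9.1]
finger_gap: 0.1
```

It is hard against the stop (9 N over 1 mm). I'll retract and check.

```bash
python3 -m jog '[[0,0,0,-6,0],[0,0,0,-15,0],[0,0,0,-30,0],[0,0,0,-40,0],[0,0,0,-40,0],[0,0,0,0,0],[0,0,0,0,0],[0,0,0,0,0]]'
python3 - <<'E'
from h import *
c=eyes.capture("scene")
a=cv2.resize(c["img"][205:305,330:450],(600,500),interpolation=2);cv2.imwrite("pics/s5.png",a)
P=cloud(c);m=np.zeros((420,560),bool);m[205:300,330:450]=1
im=c["img"].astype(int);red=m&(im[...,2]>90)&(im[...,1]<70)&(im[...,0]<70)
for y in(-212,-275,-338):
    q=P[red&(abs(P[...,1]-y)<26)];print(y,len(q),np.percentile(q,[3,97],axis=0).round(0).tolist())
for y in(-216,-279,-342):
    q=P[m&(im.max(2)<60)&(abs(P[...,1]-y)<18)&(abs(P[...,0]-440)<25)&(P[...,2]>50)];print(np.median(q,0).round(1))
E
```

```text
time_s: 21.08
eef_pos: [535.9, -334.1, 160.9]
ee_rot: [-3.137, -0.131, 0.004]
wrist_force: [-0.4, 0.0, 0.3]
finger_gap: 0.1
-212 166 [[453.0, -229.0, 34.0], [511.0, -192.0, 62.0]]
-275 177 [[460.0, -293.0, 34.0], [512.0, -256.0, 66.0]]
-338 119 [[493.0, -357.0, 28.0], [534.0, -318.0, 34.0]]
[ 430.5 -217.6   58. ]
[ 437.7 -279.4   58.5]
[ 443.5 -342.    58. ]
```

View pics/s5.png

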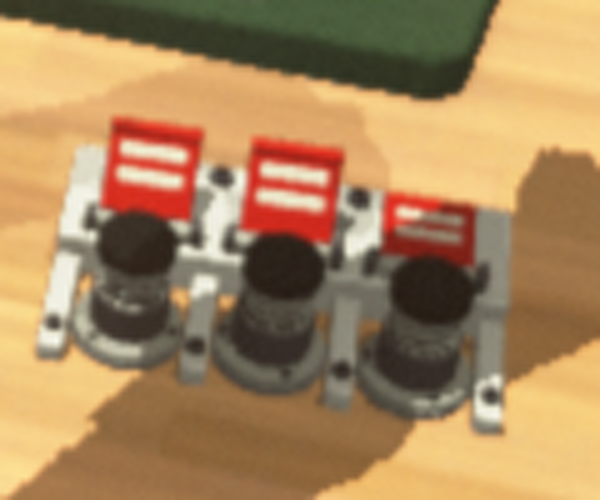

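The right flag is flat, the left and middle flags are up, all the pads are back at their rest height and the robot is clear.

```bash
python3 -c "
from plant import arm
print(arm.hand_in())"
```

```text
the job is handed in; nothing more can be done
None
```

I pressed the three pads from left to right, found the right-hand mount to be the worn one, pushed its flag down flat and handed the job in. The robot's clock read about 21 s at my last check.

| Mount | Wrist force | Pad depth | Stiffness | Result |
|---|---|---|---|---|
| Left | 11.6 N | about 8 mm | about 1.2 N/mm | sound |
| Middle | 12.5 N | about 8 mm | about 1.3 N/mm | sound |
| Right | 4.5 N | about 8.5 mm | about 0.5 N/mm | weak |

**Last checks:**
- **Flags:** the right flag measured z 28–34 mm and had reached its stop at 9 N. The left and middle flags were still up, with their edges at z 62–66 mm.
- **Pads:** all three were back at their starting height by the depth camera, about 58 mm.
- **Robot:** it was clear of everything at TCP z 161 mm, with wrist force near zero.

**What disagreed:**
- **Fingertip height:** the fingertips were about 26–29 mm higher than TCP + 25 mm predicts, both in the images and at contact. I worked from images and contact force instead.
- **Sideways force:** pressing the right pad also gave about 4 N along y, which I didn't explain. It was gone after lifting.
- **Bystanders:** I did not measure their positions again at the end. The arm was never brought down near any of them.

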